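Swing the parts tray back onto its outline

ROBOT

A 6-joint arm with a two-finger parallel gripper is mounted at the origin on the work surface. World frame = base frame: x ahead of the robot, y to its left, z up, the work surface at z = 0. Lengths are in m, angles in rad, forces in N, time in s.
With the tool pointing down it reaches from about 0.35 to 0.85 m from the base axis. Payload 8.1 kg.
Tool frame: the origin (TCP) lies between the finger pads; the fingertips stand 14 mm ahead of it and the grasp point (between the pads) lies 5 mm behind it; z points along the fingers, y is the line along which they close (so a half turn about z gives the same grasp; the last joint's range is limited). The gripper opens to 85 mm and grips with 20 to 120 N. Pads are 22 mm wide; open, the fingers measure 114 mm over their backs; the gripper's body (76 mm by 85 mm) begins 54 mm behind the grasp point. The pads swing forward as they close: fully open they stand 13 mm farther back than shut.
Start: joints at [1.205, 0.13, 1.488, -0, 1.523, -0.085], TCP at [0.166, 0.577, 0.245] pointing down, gripper open.
Joint ranges: [-2.96, 2.96], [-0.89, 2.26], [0.02, 2.5], [-1.34, 4.48], [0, 2.73], [-2.66, 2.66]. Speed limits (rad/s): [2.39, 2.39, 2.79, 3.14, 3.14, 3.14].

INTERFACE

Orientations are given as a unit quaternion [w, x, y, z].
In Python, from plant import * gives the robot as it stands.
- The arm moves only by the shell command python3 -m crank 'ROWS'. ROWS is JSON, a list of rows, each a list of 5 numbers: the finger opening in cm, from 0 to 8.54, then the shift along the tool's x, y, z in cm, then the turn about the tool's z in degrees. In form: [[gripper, dx, dy, dz, roll], ...]. A call has 1 to 10 rows; each row is the pose to reach, as a shift and turn from the pose commanded when the call began, along the tool's axes at that moment; what a row does not reach only later rows make up. A row lasts 1/12 s, in which the tool goes at most 41.7 mm and 7.16 degrees, less where a joint would pass 70% of its speed; a pose out of reach is approached as far as the arm can. A call with a gripper value outside its range is refused whole. The fingers move at their own pace and stop on an object; the grip force is fixed at half the most. Time passes only in rows, so rows that repeat a pose let the fingers close. It gives the time, the measured TCP pose, the force, the opening and the grip force at its end, in the units of the state.
- get_state(): the state, without advancing time (a new reading comes with each control period).
- snapshot(name): name is "side" or "top" or "wrist"; returns the picture (400x640x3 uint8, red, green, blue); there is no depth.
- camera_params(name): a dict with "fx", "fy", "cx", "cy" (pixels), "world_from_camera" (4x4, takes a point from camera to world coordinates). Camera axes: x right, y up, looking along -z (the intrinsics and any distortion apply to the point x, -y, -z); pixel columns grow to the right and rows downward; lengths in m; the calibration is good to about 2 mm. A picture is of the moment at which its call begins: read the wrist's pose just before it. camera_params takes no time and is no camera call; for the wrist camera it gives the pose at the moment of the call.
- finish_job(): hands the job in; it is judged then, once.
The state is a dict: "t": time; "joints": joint angles; "joint_velocities": joint speeds; "joint_efforts": joint torques, N m; "tool_pos": TCP position; "eef_rot": TCP orientation; "ft_force": force on the tool from outside, world axes, zero at the start; "wrist_torque": the same for the moment, N m; "finger_gap": opening from 0.0 (shut) to 1.0 (fully open); "gripper_force": force on a finger pad.
Only numpy, scipy, OpenCV 4.12 (cv2) and the standard library are available. Lean on these libraries where they do the work, as an engineer would, in place of code of your own. Each camera call takes 0.05 s, during which the arm holds its last target. There are 200 camera calls.

TASK

The orange swing tray of bolts has been left turned out on its corner pin. Push it round the pin until it lies over its own yellow painted outline on the bench, let go of it, and leave the blue swing tray as it is.

Things in the scene. Friction and masses are not known exactly. Their poses are not given: they have to be found in the camera images.
- orange_tray_centre (a point): Centre, 24 mm above the bench, of the orange swing tray: open box 170 x 90 x 40 mm, rim 44 mm above the bench, pinned at one corner (not the big orange tote with a handle). x along the 170 mm length, away from the pin end; y across; z up. The pin is 70 mm towards -x and 30 mm towards -y from here. Outer +y face 45 mm, far end face 85 mm from here. Its bolts and nuts are fixed in it.
- orange_tray (a joint): Turn of the tray about its upright pin, rad, growing counter-clockwise from above; 0 is no special heading. Runs -0.6 to 1.3, past the outline both ways: no stop marks it. Takes 1 to 3 N at the free end and stays where left. It starts 30 to 80 degrees counter-clockwise of its outline, so turn it clockwise: push its +y side near the free end.
- orange_outline: Yellow painted rectangle on the bench, stripes 10 mm wide, inside 174 x 94 mm: the orange tray's place. Origin at the axis of that tray's pin (brass cap 22 mm across, top 58 mm above the bench), at bench height; x along its length from the pin end, y across, z up. Its centre is at x 70, y 30 mm. With the tray in place the x axes agree.
- blue_tray_centre (a point): Centre of the blue swing tray, same shape, size and axes as the orange one, on a pin of its own with a white outline; to be left as it is.
Things that resemble listed ones, but are neither listed nor needed, are in the scene too. Of the things like the part that bears orange_tray_centre, leave any that is green or turquoise; of the rest the smaller one is meant.

How it is judged:
At the end, for the whole second after the job is handed in: The orange tray's heading is within 10 degrees of its yellow outline's, it is at rest, and the centre of the blue tray is within 10 mm of where it began (angle between the x axis of orange_tray_centre and the x axis of orange_outline, either way round below 0.175 rad and velocity of joint orange_tray between -0.05 and 0.05 rad/s and distance of blue_tray_centre from where it was at the start of the episode below 0.01 m); the robot touches nothing.
It fails at once if the blue tray is pushed more than 10 mm from where it stood (distance of blue_tray_centre from where it was at the start of the episode above 0.01 m).
It also fails if it takes over 32 s, if anything falls off the work surface, if the arm or the gripper's body presses on something with over 40 N, if the wrist force passes 120 N, or if a joint passes its speed limit or range.

## Working session

There is one attempt and no reset: what is moved stays moved. The work goes in short steps, Python scripts to look and compute and a shell command to move; the robot and the scene stay as the last step left them, time stands still between calls to the robot, and variables do not carry over. Pictures are saved under pics/ and viewed, at most 10 in all, crops included, and the job is handed in when it is done.

```bash
mkdir -p pics
python3 - <<'E'
from plant import *
import cv2,numpy as np
for n in("top","side"):
    im=snapshot(n); cv2.imwrite(f"pics/{n}0.png",im[:,:,::-1]); p=camera_params(n); print(n,p)
s=get_state();print(s["t"],s["tool_pos"],s["eef_rot"])
E
```

```text
top {'fx': 402.92032749034706, 'fy': 402.92032749034706, 'cx': 326.5619553243677, 'cy': 205.54077785027806, 'world_from_camera': array([[ 9.24842559e-04,  9.97886649e-01, -6.49721582e-02,
         2.78072736e-01],
       [-9.99997315e-01,  7.84831061e-04, -2.18043608e-03,
        -9.98887052e-02],
       [-2.12483589e-03,  6.49740003e-02,  9.97884695e-01,
         9.99375420e-01],
       [ 0.00000000e+00,  0.00000000e+00,  0.00000000e+00,
         1.00000000e+00]])}
side {'fx': 454.11048550456115, 'fy': 454.11048550456115, 'cx': 320.9062895292523, 'cy': 199.5396295912125, 'world_from_camera': array([[ 0.81836164,  0.39964968, -0.41299437, -0.16602996],
       [-0.57449569,  0.58821206, -0.56917597, -0.81775013],
       [ 0.01545728,  0.70305527,  0.7109672 ,  0.92838639],
       [ 0.        ,  0.        ,  0.        ,  1.        ]])}
0.1 [0.16607432 0.5760417  0.24431243] [-1.88512636e-04  1.39922316e-01  9.90162095e-01 -8.57307274e-04]
```

View pics/top0.png

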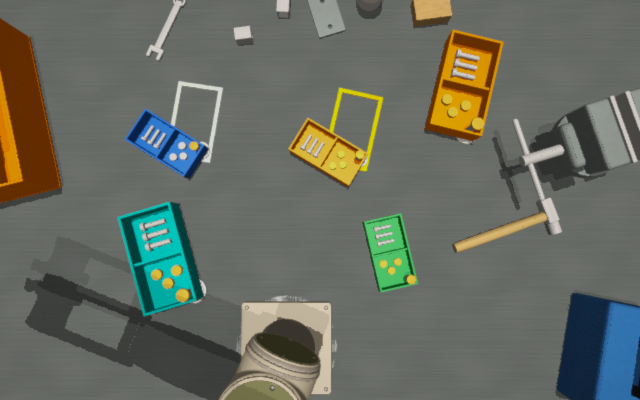

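View pics/side0.png

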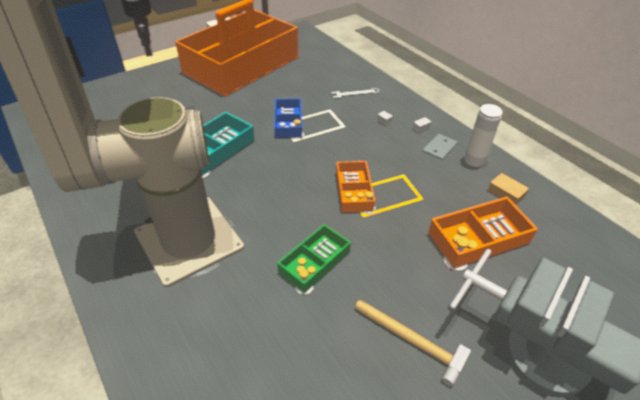

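The top view shows the small orange tray, about (327,152), pinned by the brass cap near (361,155). Its outline runs upward with corners at (340,90), (382,98) and (366,170). The free end points left, so the push goes from below-left, up and then right. The blue tray is at (168,145), well clear.

```bash
cat > h.py <<'E'
from plant import *
import cv2,numpy as np
def cast(n,uv,z,p=None):
    p=p or camera_params(n); uv=np.atleast_2d(uv).astype(float); T=p["world_from_camera"]
    d=np.c_[(uv[:,0]-p["cx"])/p["fx"],-(uv[:,1]-p["cy"])/p["fy"],-np.ones(len(uv))]@T[:3,:3].T
    o=T[:3,3]; return o+d*((z-o[2])/d[:,2])[:,None]
def big(m,roi):
    k=np.zeros_like(m);x0,y0,x1,y1=roi;k[y0:y1,x0:x1]=m[y0:y1,x0:x1]
    return max(cv2.findContours(k,cv2.RETR_EXTERNAL,cv2.CHAIN_APPROX_NONE)[0],key=cv2.contourArea)
def rect(c,n,z):
    w=cast(n,c[:,0],z)[:,:2].astype(np.float32)
    r=cv2.minAreaRect(w*1000); return r,cv2.boxPoints(r)
E
python3 - <<'E'
from h import *
im=cv2.imread("pics/top0.png");h=cv2.cvtColor(im,cv2.COLOR_BGR2HSV)
yel=cv2.inRange(h,(26,150,100),(34,255,255));org=cv2.inRange(h,(10,120,80),(25,255,255))
roi=(280,80,400,195)
print(h[93,360],h[125,332],h[130,302],h[155,360])
c=big(yel,roi);print("outline",cv2.boundingRect(c),rect(c,"top",0))
c=big(org,roi);print("tray",cv2.boundingRect(c),rect(c,"top",.044))
print("cap",cast("top",[[360,155]],.058))
cv2.imwrite("pics/crop.png",cv2.resize(np.hstack([im[80:195,280:400],cv2.merge([yel,org,org])[80:195,280:400]]),None,fx=3.3,fy=3.3,interpolation=0))
E
```

```text
[ 28 255 213] [ 29 255 217] [ 18 249 123] [ 28 168 217]
outline (329, 88, 54, 84) (((536.5486450195312, -162.517578125), (114.65876770019531, 194.5026092529297), 77.17958068847656), array([[ 429.0006 , -196.83807],
       [ 618.6543 , -239.99744],
       [ 644.0967 , -128.19708],
       [ 454.443  ,  -85.03772]], dtype=float32))
tray (288, 118, 80, 69) (((469.3706970214844, -100.61750793457031), (173.16200256347656, 95.34046936035156), 58.89408493041992), array([[ 383.82516  , -150.12187  ],
       [ 465.457    , -199.37683  ],
       [ 554.91626  ,  -51.113144 ],
       [ 473.2844   ,   -1.8581848]], dtype=float32))
cap [[ 0.45896619 -0.17664159  0.058     ]]
```

View pics/crop.png

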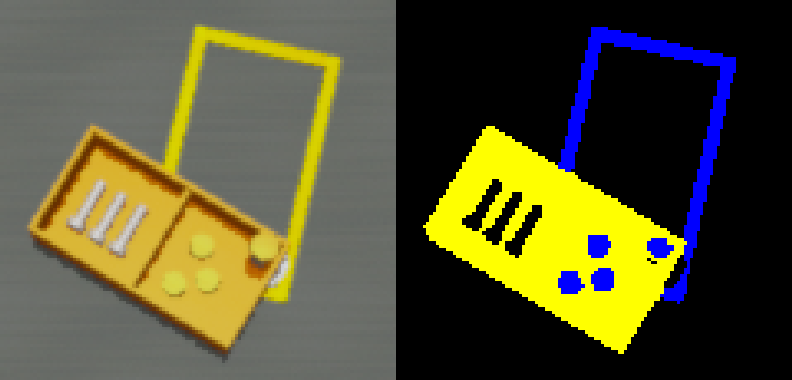

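Tray measures 173×95 mm, with heading 58.9°. The outline heads −12.8°. The pin comes out at (0.460, −0.176) from the cap, the tray and the outline alike. The clockwise turn needed is about 72°, so I'm moving to stand off from the +y side near the free end at (0.429, −0.005).

```bash
python3 -m crank '[[0,-20.7,-24.3,0,0],[0,-20.7,-24.3,0,0],[0,-20.7,-24.3,0,0],[0,-20.7,-24.3,0,0],[0,-20.7,-24.3,0,0],[0,-20.7,-24.3,0,0],[0,-20.7,-24.3,0,0],[0,-20.7,-24.3,0,0],[0,-20.7,-24.3,0,0],[0,-20.7,-24.3,0,0]]'
python3 -m crank '[[0,-20.7,-24.3,0,0],[0,-20.7,-24.3,0,0],[0,-20.7,-24.3,0,0],[0,-20.7,-24.3,0,0],[0,-20.7,-24.3,0,0],[0,-20.7,-24.3,0,0],[0,-20.7,-24.3,0,0],[0,-20.7,-24.3,0,0],[0,-20.7,-24.3,0,0],[0,-20.7,-24.3,0,0]]'
python3 - <<'E'
from h import *
s=get_state();print(s["t"],s["tool_pos"],s["eef_rot"],s["joints"],s["finger_gap"])
E
```

```text
t: 0.93
tool_pos: [0.2983, 0.2845, 0.2452]
eef_rot: [0.0, 0.142, 0.99, 0.0]
ft_force: [-0.1, -0.6, -0.4]
finger_gap: -0.001
gripper_force: 0.0
t: 1.77
tool_pos: [0.4297, -0.0054, 0.2448]
eef_rot: [-0.001, 0.141, 0.99, 0.0]
ft_force: [0.5, 0.9, 0.0]
finger_gap: 0.004
gripper_force: 0.0
1.7667 [ 0.4297063  -0.00537991  0.24479493] [-7.06097176e-04  1.40896186e-01  9.90024094e-01  2.45826447e-04] [-1.32359479e-01 -3.46322904e-01  1.93175214e+00  5.04396593e-04
  1.55757113e+00 -1.42042961e+00] 0.003992715550063172
```

```bash
python3 -m crank '[[0,0,0,4,0],[0,0,0,8,0],[0,0,0,12,0],[0,0,0,16,0],[0,0,0,19,0],[0,0,0,21,0],[0,0,0,21.5,0],[0,0,0,21.5,0]]'
python3 - <<'E'
from h import *
s=get_state();p=s["tool_pos"];print(p)
cv2.imwrite("pics/top1.png",snapshot("top")[80:280,200:460,::-1])
from scipy.spatial.transform import Rotation as R
q=s["eef_rot"];M=R.from_quat(np.r_[q[1:],q[0]]).as_matrix()
for a in list(range(59,-14,-6))+[-12.8]:
    t=np.radians(a);w=np.array([.460,-.176])+[.13*np.cos(t)-.09*np.sin(t),.13*np.sin(t)+.09*np.cos(t)]
    print(a,w.round(3),(M.T@np.r_[w-p[:2],0]*100).round(1)[:2])
E
```

```text
t: 2.43
tool_pos: [0.4276, -0.0034, 0.0287]
eef_rot: [-0.002, 0.139, 0.99, 0.0]
ft_force: [-0.2, 1.0, 0.8]
finger_gap: 0.001
gripper_force: 0.0
[ 0.42756067 -0.00343274  0.02871113]
59 [ 0.45  -0.018] [-2.5 -0.8]
53 [ 0.466 -0.018] [-4.1 -0.3]
47 [ 0.483 -0.02 ] [-5.8 -0. ]
41 [ 0.499 -0.023] [-7.4  0.1]
35 [ 0.515 -0.028] [-9.1  0.1]
29 [ 0.53  -0.034] [-10.7  -0.1]
23 [ 0.544 -0.042] [-12.3  -0.5]
17 [ 0.558 -0.052] [-13.9  -1.1]
11 [ 0.57  -0.063] [-15.4  -1.8]
5 [ 0.582 -0.075] [-16.8  -2.6]
-1 [ 0.592 -0.088] [-18.1  -3.6]
-7 [ 0.6   -0.103] [-19.3  -4.8]
-13 [ 0.607 -0.118] [-20.4  -6. ]
-12.8 [ 0.607 -0.117] [-20.3  -6. ]
```

View pics/top1.png

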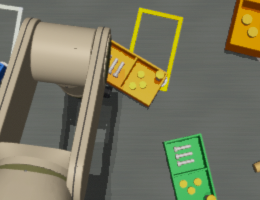

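The arm hides the gripper, but the tray is still at its start pose. Pushing slowly along the arc, the first half.

```bash
python3 -m crank '[[0,-1.2,-0.4,0,0],[0,-2.5,-0.8,0,0],[0,-3.3,-0.5,0,0],[0,-4.1,-0.3,0,0],[0,-5,-0.1,0,0],[0,-5.8,0,0,0],[0,-6.6,0.1,0,0],[0,-7.4,0.1,0,0],[0,-8.2,0.1,0,0],[0,-9,0.1,0,0]]'
python3 - <<'E'
from h import *
im=snapshot("top");im=np.ascontiguousarray(im[:,:,::-1]);s=get_state();p=s["tool_pos"];print(p,s["ft_force"])
cv2.imwrite("pics/top2.png",im[80:280,200:460])
from scipy.spatial.transform import Rotation as R
q=s["eef_rot"];M=R.from_quat(np.r_[q[1:],q[0]]).as_matrix()
for a in list(range(35,-14,-6))+[-12.8]:
    t=np.radians(a);w=np.array([.460,-.176])+[.13*np.cos(t)-.09*np.sin(t),.13*np.sin(t)+.09*np.cos(t)]
    print(a,(M.T@np.r_[w-p[:2],0]*100).round(1)[:2])
E
```

```text
t: 3.32
tool_pos: [0.5168, -0.0293, 0.0304]
eef_rot: [-0.0, 0.14, 0.99, 0.0]
ft_force: [-1.9, 0.5, 0.1]
finger_gap: 0.002
gripper_force: 0.8
[ 0.5181747  -0.02979638  0.03068671] [-0.72877773  0.95146194 -0.02374095]
35 [0.4 0.1]
29 [-1.3 -0.1]
23 [-2.9 -0.5]
17 [-4.4 -1. ]
11 [-5.9 -1.7]
5 [-7.4 -2.6]
-1 [-8.7 -3.6]
-7 [-9.9 -4.7]
-13 [-11.  -6.]
-12.8 [-10.9  -5.9]
```

View pics/top2.png

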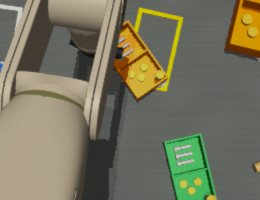

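The tray has turned about halfway (crop about (143,60)). I'll continue to just short of the outline.

```bash
python3 -m crank '[[0,-1.2,-0.1,0,0],[0,-2.2,-0.3,0,0],[0,-3.2,-0.6,0,0],[0,-4.2,-0.9,0,0],[0,-5.2,-1.4,0,0],[0,-6.2,-1.9,0,0],[0,-7.1,-2.4,0,0],[0,-7.9,-3,0,0],[0,-8.7,-3.6,0,0],[0,-9.3,-4.1,0,0]]'
python3 -m crank '[[0,-0.4,-0.4,0,0],[0,-0.8,-0.8,0,0],[0,-1.1,-1.1,0,0],[0,-1.1,-1.1,0,0],[0,-1.1,-1.1,0,0]]'
python3 - <<'E'
from h import *
im=snapshot("top");im=np.ascontiguousarray(im[:,:,::-1]);s=get_state();print(s["tool_pos"],s["ft_force"],s["t"])
cv2.imwrite("pics/top3.png",im[60:260,200:460])
E
```

```text
t: 4.2
tool_pos: [0.5947, -0.0952, 0.0303]
eef_rot: [0.0, 0.14, 0.99, -0.0]
ft_force: [-0.1, 1.6, 0.2]
finger_gap: -0.002
gripper_force: 0.8
t: 4.62
tool_pos: [0.6018, -0.1083, 0.0304]
eef_rot: [0.0, 0.14, 0.99, -0.0]
ft_force: [0.6, 0.6, -1.2]
finger_gap: -0.001
gripper_force: 0.0
[ 0.60168543 -0.10805098  0.03039497] [-0.38089984 -0.27935763 -0.63594646] 4.6667
```

View pics/top3.png

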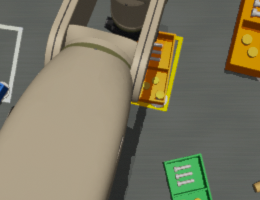

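The tray is nearly in its outline (right edges almost parallel). Backing off to see it clearly.

```bash
python3 -m crank '[[0,0,3,0,0],[0,0,6,0,0],[0,0,6,-4,0],[0,0,6,-8,0],[0,0,6,-12,0],[0,0,6,-16,0],[0,0,6,-20,0],[0,0,10,-20,0],[0,0,14,-20,0],[0,0,18,-20,0]]'
python3 -m crank '[[0,3,4,0,0],[0,6,8,0,0],[0,8,12,0,0],[0,10,16,0,0],[0,10,20,0,0],[0,10,20,0,0],[0,10,20,0,0]]'
python3 - <<'E'
from h import *
im=snapshot("top");im=np.ascontiguousarray(im[:,:,::-1]);s=get_state();print(s["tool_pos"],s["t"])
cv2.imwrite("pics/top4.png",im)
h=cv2.cvtColor(im,cv2.COLOR_BGR2HSV)
org=cv2.inRange(h,(8,120,60),(25,255,255))
org=cv2.morphologyEx(org,cv2.MORPH_OPEN,np.ones((3,3)))
r,b=rect(big(org,(310,70,400,195)),"top",.044);print(r)
e=b[1]-b[0] if np.linalg.norm(b[1]-b[0])>np.linalg.norm(b[2]-b[1]) else b[2]-b[1]
print(np.degrees(np.arctan2(e[1],e[0])),"centre from pin heading",np.degrees(np.arctan2(r[0][1]+176,r[0][0]-460)-np.arctan2(30,70)))
cv2.imwrite("pics/c4.png",cv2.resize(im[70:195,300:420],None,fx=4,fy=4,interpolation=0))
E
```

```text
t: 5.5
tool_pos: [0.6524, 0.0659, 0.2324]
eef_rot: [0.002, 0.141, 0.99, 0.0]
ft_force: [-0.1, 0.6, -0.3]
finger_gap: 0.002
gripper_force: 0.0
t: 6.08
tool_pos: [0.6096, 0.2901, 0.2302]
eef_rot: [-0.0, 0.137, 0.991, 0.001]
ft_force: [1.2, -0.3, 0.6]
finger_gap: 0.0
gripper_force: 0.0
[0.60998024 0.28763523 0.23006817] 6.1333
((529.8768310546875, -157.198486328125), (91.19782257080078, 182.99417114257812), 81.11409759521484)
-8.885897 centre from pin heading -8.138879061141711
```

View pics/c4.png

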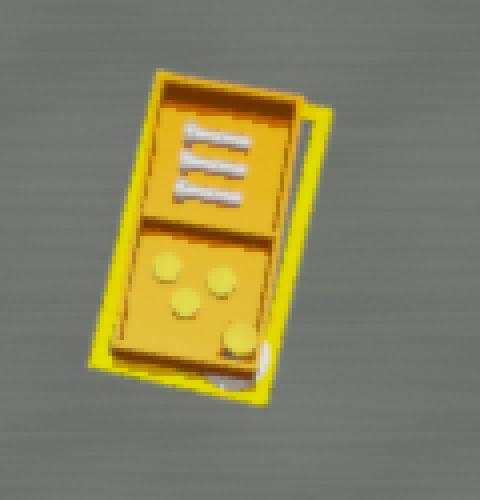

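The tray lies within its outline: heading −8.5° against −12.8°, about 4° off with 10° allowed. The robot is clear and the blue tray was never approached, so I'm handing in.

```bash
python3 -c "
from plant import *
print(finish_job())"
```

```text
the job is handed in; nothing more can be done
None
```

The orange tray is turned to about 4° from its yellow outline (10° allowed) and released with the arm clear of it, the blue tray was left alone, and the job is handed in; no verdict came back.

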